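# Load wheels and bushing for cleaning

### The arm

A 6-joint arm with a two-finger parallel gripper is mounted at the origin on the work surface. World frame = base frame: x ahead of the robot, y to its left, z up, the work surface at z = 0. Lengths are in mm, angles in rad, forces in N, time in s.
With the tool pointing down it reaches from about 275 to 1000 mm from the base axis. Payload 8.4 kg.
Tool frame: the origin (TCP) lies on the centre line of the jaws, within the pads' length; the fingertips stand r.tip_reach ahead of it and the grasp point (between the pads) lies 11 mm behind it (r.tip_reach is the distance from the TCP to the fingertips, in mm); z points along the fingers, y is the line along which they close (so a half turn about z gives the same grasp; the last joint's range is limited). The gripper opens to 85 mm and grips with 20 to 120 N. Pads are 22 mm wide; open, the fingers measure 114 mm over their backs; the gripper's body (76 mm by 85 mm) begins 54 mm behind the grasp point. The pads swing forward as they close: fully open they stand 13 mm farther back than shut.
Start: joints at [1.236, 0.353, 1.633, -0, 1.155, -0.002], TCP at [204.18, 590.71, 216.881] pointing down, gripper open.
Joint ranges: [-2.63, 2.63], [-0.92, 2.1], [0.06, 2.66], [-1.3, 4.44], [0, 2.69], [-3.02, 3.02]. Speed limits (rad/s): [2.22, 2.22, 2.79, 3.14, 3.14, 3.14].

### API

Orientations are given as [roll, pitch, yaw] about the fixed x, y, z axes, in that order (R = Rz(yaw) Ry(pitch) Rx(roll)).
In Python, from rig import r gives the robot as it stands.
- The arm moves only by the tool carry_out, never from a script. Its argument "targets" is a list of rows, each an object with "dp": the shift along the tool's x, y, z in mm, a list of three; "yaw": the turn about the tool's z in degrees. A call has 1 to 12 rows; each row is the pose to reach, as a shift and turn from the pose commanded when the call began, along the tool's axes at that moment; what a row does not reach only later rows make up. A row lasts 1/8 s, in which the tool goes at most 62.5 mm and 10.7 degrees, less where a joint would pass 70% of its speed; a pose out of reach is approached as far as the arm can. A call with a gripper value outside its range is refused whole. "fingers" is the opening, from -1 (shut) to 1 (fully open), so that 0 is half open, set as the call begins (left out, the last holds). The fingers move at their own pace and stop on an object; "grip_force" is the grip in N (left out, the last holds). Time passes only in rows, so rows that repeat a pose let the fingers close. It gives the time, the measured TCP pose, the force, the opening and the grip force at its end, in the units of the state.
- r.sense(): the state, without advancing time (a new reading comes with each control period).
- r.grab_frame(name): name is "scene" or "top" or "wrist"; returns the picture (384x512x3 uint8, red, green, blue); there is no depth.
- r.get_calibration(name): a dict with "fx", "fy", "cx", "cy" (pixels), "rvec" (rotation vector, rad) and "tvec" (3), from world to camera coordinates, as OpenCV has them. Camera axes: x right, y down, z forward; pixel columns grow to the right and rows downward; lengths in mm; the calibration is good to about 2 mm. A picture is of the moment at which its call begins: read the wrist's pose just before it. get_calibration takes no time and is no camera call; for the wrist camera it gives the pose at the moment of the call.
- r.sign_off(): hands the job in; it is judged then, once.
The state is a dict: "clock": time; "qpos": joint angles; "qvel": joint speeds; "joint_efforts": joint torques, N m; "eef_pos": TCP position; "tcp_rot": TCP orientation; "contact_force": force on the tool from outside, world axes, zero at the start; "wrist_torque": the same for the moment, N m; "opening": opening from 0.0 (shut) to 1.0 (fully open); "grasp_force": force on a finger pad.
Only numpy, scipy, OpenCV 4.12 (cv2) and the standard library are available. Lean on these libraries where they do the work, as an engineer would, in place of code of your own. Each camera call takes 0.05 s, during which the arm holds its last target. There are 200 camera calls.

### The job

Get the clock parts ready for the cleaning machine: take the three brass wheels from the rack and thread them hub up on the upright spindle, the largest first at the bottom, then the middle one, then the smallest on top, lowering each until it rests rather than letting it drop down the post. Then take the bronze bushing from the dish and release it into the funnel so that it falls into the well below. Leave the dark steel wheel in its place in the rack.

Things in the scene. Friction and masses are not known exactly. Their poses are not given: they have to be found in the camera images.
- wheel_large: Yellow brass crossed-out (four-spoke) toothed clock wheel lying flat, hub up: the largest, 72 mm over the teeth, toothed rim and spokes 5 mm thick; round hub at its centre 22 mm in diameter rising to 16 mm above its underside (so 11 mm stands proud of the rim to be gripped); bore 14 mm right through; about 100 g. Starts loose in any one of the rack's four compartments. Origin: centre of its underside, z up out of the hub, x along a spoke.
- wheel_medium: Yellow brass crossed-out (four-spoke) toothed clock wheel lying flat, hub up: the middle size, 56 mm over the teeth, toothed rim and spokes 5 mm thick; round hub at its centre 22 mm in diameter rising to 16 mm above its underside (so 11 mm stands proud of the rim to be gripped); bore 14 mm right through; about 75 g. Starts loose in any one of the rack's four compartments. Origin: centre of its underside, z up out of the hub, x along a spoke.
- wheel_small: Yellow brass crossed-out (four-spoke) toothed clock wheel lying flat, hub up: the smallest, 40 mm over the teeth, toothed rim and spokes 5 mm thick; round hub at its centre 22 mm in diameter rising to 16 mm above its underside (so 11 mm stands proud of the rim to be gripped); bore 14 mm right through; about 55 g. Starts loose in any one of the rack's four compartments. Origin: centre of its underside, z up out of the hub, x along a spoke.
- wheel_steel: Dark grey steel crossed-out (four-spoke) toothed clock wheel lying flat, hub up: not wanted, must stay where it is, 56 mm over the teeth, toothed rim and spokes 5 mm thick; round hub at its centre 22 mm in diameter rising to 16 mm above its underside (so 11 mm stands proud of the rim to be gripped); bore 14 mm right through; about 70 g. Starts loose in any one of the rack's four compartments. Origin: centre of its underside, z up out of the hub, x along a spoke.
- bushing: Bronze (copper-brown) bushing: an upright cylinder 14 mm in diameter and 14 mm tall, a dark hole drawn in its top; about 18 g; stands loose on the dish's floor. Origin: its middle, 7 mm above its underside; z along its axis.
- spindle: Fixed spindle: round blue base 68 mm in diameter, 12 mm high, with an upright steel post 8 mm in diameter at its centre. The post's top 7 mm (57 to 64 mm above the bench) taper to a 3 mm tip. The wheels pile up on the base hub on hub, 16 mm each, so their undersides come to 12, 28 and 44 mm above the bench. Origin: centre of the underside of the base, on the bench, on the post's axis.
- funnel: Fixed green funnel on a closed tube: round foot 60 mm in diameter, 4 mm thick; mouth about 74 mm outside (66 mm inside) in diameter with its rim 62 mm above the bench, narrowing down to 34 mm above the bench; below that a well 24 mm in inside diameter with its floor 9 mm above the bench. Origin: centre of the underside of the foot, on the bench, on the axis.
- dish: Fixed shallow round porcelain dish, white floor 4 mm above the bench, blue rim 124 mm in outside diameter and 8 mm high. Holds the bushing at the start. Origin: centre of its underside.
- rack: Fixed flat steel rack: square tray 184 by 184 mm with walls 4 mm thick and 10 mm high, a cross of dividers of the same height making four square compartments of 86 mm; floor 4 mm above the bench. Each compartment's centre lies 45 mm from the rack's centre along both rack axes. Holds the four wheels at the start. Origin: centre of its underside, x and y along its sides.

How it is judged (in metres and radians):
On the way, in this order (a step that is already met when the one before it is completed fails the run):
1. the largest brass wheel rests at the bottom of the spindle, let go (horizontal distance between wheel_large and spindle below 0.008 m and z of wheel_large in the frame of spindle between 0.008 and 0.016 m and angle between wheel_large's own z axis and vertical below 0.15 rad and contact force between the fingers and wheel_large below 0.1 N), for 0.2 s.
2. the middle brass wheel rests on it, let go (horizontal distance between each of wheel_large, wheel_medium and spindle below 0.008 m and z of wheel_large in the frame of spindle between 0.008 and 0.016 m and angle between each of wheel_large, wheel_medium's own z axis and vertical below 0.15 rad and z of wheel_medium in the frame of spindle between 0.024 and 0.032 m and contact force between the fingers and wheel_medium below 0.1 N), for 0.2 s.
3. the smallest brass wheel rests on top, let go (horizontal distance between each of wheel_large, wheel_medium, wheel_small and spindle below 0.008 m and z of wheel_large in the frame of spindle between 0.008 and 0.016 m and angle between each of wheel_large, wheel_medium, wheel_small's own z axis and vertical below 0.15 rad and z of wheel_medium in the frame of spindle between 0.024 and 0.032 m and z of wheel_small in the frame of spindle between 0.04 and 0.048 m and contact force between the fingers and wheel_small below 0.1 N), for 0.2 s.
4. the bushing lies in the well below the funnel (horizontal distance between bushing and funnel below 0.012 m and z of bushing in the frame of funnel between 0.008 and 0.027 m), for 0.2 s.
At the end, for the whole second after the job is handed in: Brass wheels on the spindle, hub up, large, middle, small from the bottom, each within 8 mm of the axis, 4 mm of its resting height, 0.15 rad of level; bushing down in the well (middle under 27 mm, within 12 mm of the axis); steel wheel moved under 15 mm; placed parts at rest (0.02 m/s) (all of step 4 and horizontal distance between each of wheel_large, wheel_medium, wheel_small and spindle below 0.008 m and z of wheel_large in the frame of spindle between 0.008 and 0.016 m and angle between each of wheel_large, wheel_medium, wheel_small's own z axis and vertical below 0.15 rad and z of wheel_medium in the frame of spindle between 0.024 and 0.032 m and z of wheel_small in the frame of spindle between 0.04 and 0.048 m and distance of wheel_steel from where it was at the start of the episode below 0.015 m and linear speed of each of wheel_large, wheel_medium, wheel_small, bushing below 0.02 m/s); the robot touches nothing.
It fails at once if the dark steel wheel is taken or pushed more than 15 mm (distance of wheel_steel from where it was at the start of the episode above 0.015 m).
It fails at once if the largest brass wheel is dropped down the post (faster than 0.7 m/s on it) (horizontal distance between wheel_large and spindle below 0.008 m and z of wheel_large in the frame of spindle below 0.062 m and linear speed of wheel_large above 0.7 m/s).
It fails at once if the middle brass wheel is dropped down the post (faster than 0.7 m/s on it) (horizontal distance between wheel_medium and spindle below 0.008 m and z of wheel_medium in the frame of spindle below 0.062 m and linear speed of wheel_medium above 0.7 m/s).
It fails at once if the smallest brass wheel is dropped down the post (faster than 0.7 m/s on it) (horizontal distance between wheel_small and spindle below 0.008 m and z of wheel_small in the frame of spindle below 0.062 m and linear speed of wheel_small above 0.7 m/s).
It also fails if it takes over 104 s, if anything falls off the work surface, if the arm or the gripper's body presses on something with over 40 N, if the wrist force passes 120 N, or if a joint passes its speed limit or range.

## Working session

There is one attempt and no reset: what is moved stays moved. The work goes in short steps, Python scripts to look and compute and a tool call to move; the robot and the scene stay as the last step left them, time stands still between calls to the robot, and variables do not carry over. Pictures are saved under pics/ and viewed, at most 14 in all, crops included, and the job is handed in when it is done.

Besides the shell and the picture viewer there is one more tool, called as name(argument=value, ...) on one line, values as JSON. carry_out: Moves the arm, as the interface text tells. Its arguments: {"type":"object","properties":{"targets":{"type":"array","items":{"type":"object","properties":{"dp":{"type":"array","items":{"type":"number"}},"yaw":{"type":"number"}}}},"fingers":{"type":"number"},"grip_force":{"type":"number"}},"required":["targets"]}

```bash
ls; mkdir -p pics; python3 - <<'E'
from rig import r
import cv2,numpy as np
print(r.sense(), r.tip_reach)
a=r.grab_frame("top");b=r.grab_frame("scene");
np.save("top.npy",a);np.save("scene.npy",b)
for n in("top","scene","wrist"):print(n,r.get_calibration(n))
cv2.imwrite("pics/top0.png",a[:,:,::-1]);cv2.imwrite("pics/scene0.png",b[:,:,::-1])
E
```

```text
pics
{'clock': 0.0, 'qpos': array([ 1.23556840e+00,  3.53659592e-01,  1.63411680e+00, -1.74603846e-05,
        1.15516255e+00, -2.41409129e-03]), 'qvel': array([ 1.55433967e-03, -8.43444499e-04, -2.21717159e-05,  6.43048318e-04,
       -1.51942597e-03,  9.45124955e-04]), 'joint_efforts': array([ 3.07436072e-03, -6.05255270e+01, -3.42067516e+01,  2.77393847e-04,
        9.36707453e-03, -3.12384077e-05]), 'eef_pos': array([204.04790042, 590.25269723, 216.16194454]), 'tcp_rot': array([-3.14024632e+00,  1.27141924e-05,  2.80878589e+00]), 'contact_force': array([-0.0160931 ,  0.09843231,  0.56394912]), 'wrist_torque': array([ 0.01201777, -0.01808446, -0.034155  ]), 'grasp_force': 0.0, 'opening': 0.9983088757064095} 8.0
top {'fx': 365.7685489021543, 'fy': 365.7685489021543, 'cx': 257.99857965764994, 'cy': 186.04014454293497, 'rvec': array([ 2.12818775, -2.14934273,  0.24610139]), 'tvec': array([-36.32812096, 566.07246318, 662.07796813])}
scene {'fx': 347.9639163865019, 'fy': 347.9639163865019, 'cx': 254.41529597456153, 'cy': 197.287428199464, 'rvec': array([ 1.0743691 ,  2.48556995, -0.89682776]), 'tvec': array([ 388.20387323, -252.93777358,  967.83261836])}
wrist {'fx': 289.3549019877498, 'fy': 289.3549019877498, 'cx': 258.83094840266557, 'cy': 191.0704441433202, 'rvec': array([-2.33045404, -1.6608563 , -0.27230538]), 'tvec': array([-624.86904644,  -41.56654074,  381.54111194])}
```

View pics/top0.png

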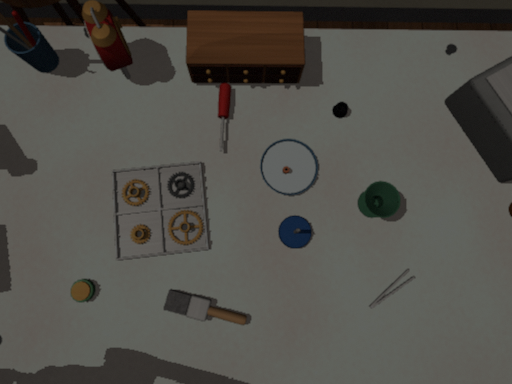

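View pics/scene0.png

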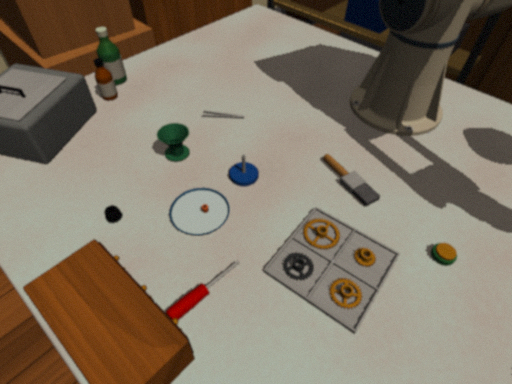

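The top view shows the wheels: large (186,227), medium (135,192), small (139,234), steel (181,185). It also shows the bushing at (287,170), the spindle base at (295,232) with its tip near (311,231), and the funnel mouth at (381,199). The scene view agrees: large (321,234), medium (345,293), small (365,257), bushing (205,209), post tip (243,156), funnel mouth (173,132).

```bash
cat > h.py <<'E'
import cv2,numpy as np
def cam(c):
    R=cv2.Rodrigues(np.array(c["rvec"]))[0];t=np.array(c["tvec"]).reshape(3);return R,t
def ray(c,uv):
    R,t=cam(c);d=R.T@np.array([(uv[0]-c["cx"])/c["fx"],(uv[1]-c["cy"])/c["fy"],1]);return -R.T@t,d/np.linalg.norm(d)
def onz(c,uv,z):
    o,d=ray(c,uv);return o+d*(z-o[2])/d[2]
def proj(c,p):
    R,t=cam(c);q=R@np.asarray(p,float)+t;return np.array([c["fx"]*q[0]/q[2]+c["cx"],c["fy"]*q[1]/q[2]+c["cy"]])
def tri(*cu):
    A=np.zeros((3,3));b=np.zeros(3)
    for c,uv in cu:
        o,d=ray(c,uv);M=np.eye(3)-np.outer(d,d);A+=M;b+=M@o
    return np.linalg.solve(A,b)
def blobs(im,lo,hi,amin=15):
    """rgb image -> list of (area, enclosing centre, radius, centroid) for the HSV range"""
    m=cv2.inRange(cv2.cvtColor(im,cv2.COLOR_RGB2HSV),np.array(lo),np.array(hi))
    m=cv2.morphologyEx(m,cv2.MORPH_CLOSE,np.ones((3,3),np.uint8))
    out=[]
    for k in cv2.findContours(m,cv2.RETR_EXTERNAL,cv2.CHAIN_APPROX_NONE)[0]:
        if len(k)<5: continue
        h=cv2.convexHull(k);a=cv2.contourArea(h)
        if a<amin: continue
        (e,ax,an)=cv2.fitEllipse(h) if len(h)>=5 else cv2.minAreaRect(h)
        out.append((round(a),np.round(e,1),np.round(ax,1)))
    return sorted(out,key=lambda x:-x[0])
E
python3 - <<'E'
from rig import r
from h import *
T=np.load("top.npy");S=np.load("scene.npy");ct=r.get_calibration("top");cs=r.get_calibration("scene")
for n,lo,hi in(("brass",(8,120,80),(28,255,255)),("blue",(105,150,40),(125,255,255)),("green",(65,90,20),(90,255,255)),("red",(0,110,70),(11,255,255)),("steel",(0,0,0),(180,90,60))):
    for nm,I,c in(("top",T,ct),("scene",S,cs)):
        for b in blobs(I,lo,hi)[:9]:
            if n=="steel" and not 200<b[0]<900: continue
            print(n,nm,b,np.round(onz(c,b[1],8)[:2]))
E
```

```text
brass top (820, array([184.6, 227. ]), array([32.3, 33. ])) [491. 106.]
brass top (448, array([134.4, 192. ]), array([23.5, 25. ])) [564. 211.]
brass top (236, array([ 79.7, 290.6]), array([16.8, 18.5])) [370. 306.]
brass top (194, array([139.1, 233.6]), array([16.7, 17.4])) [479. 197.]
brass top (137, array([99.3, 31.5]), array([13.2, 14.6])) [929. 306.]
brass top (124, array([226.1, 316.5]), array([ 4.3, 41.8])) [316.  22.]
brass top (108, array([89.4,  7.1]), array([10.9, 14.8])) [990. 333.]
brass top (17, array([285.6, 169. ]), array([4.9, 5.3])) [ 611. -103.]
brass scene (13990, array([103.8, 316.3]), array([131.2, 169.5])) [871. -56.]
brass scene (9130, array([78.6, 30.9]), array([ 91.2, 155. ])) [  384. -1008.]
brass scene (4540, array([1063.3, 1618.7]), array([ 128.7, 2905.6])) [902. 840.]
brass scene (832, array([321.1, 233.3]), array([29.2, 37. ])) [493. 106.]
brass scene (719, array([345.3, 292.9]), array([27.8, 33.6])) [565. 209.]
brass scene (284, array([364.4, 256.7]), array([17.1, 21.8])) [480. 195.]
brass scene (250, array([314.8,  14.5]), array([  3.5, 106.3])) [-312
[... 979 characters left out ...]
 349.1]), array([ 6.8, 15. ])) [ 999. -118.]
red scene (42, array([111.6,  75.2]), array([ 7.7, 26.7])) [ 461. -679.]
red scene (35, array([ 21.4, 329.6]), array([ 5. , 14.3])) [ 972. -132.]
red scene (26, array([204.7, 207.8]), array([5.8, 6.7])) [ 607. -106.]
red scene (24, array([223.7,  11.4]), array([ 3.7, 10.9])) [ -85. -770.]
red scene (21, array([ 30.3, 327.8]), array([10.8,  2.8])) [ 961. -124.]
red scene (16, array([94.5, 35.5]), array([6.3, 3.2])) [ 364. -939.]
steel scene (548, array([297.6, 266. ]), array([25. , 29.3])) [581. 117.]
steel scene (278, array([357.5, 190.7]), array([15.2, 43.1])) [348.  97.]
steel scene (232, array([320.6, 267.9]), array([ 43.9, 370.1])) [555. 150.]
```

```bash
cat >> h.py <<'E'
from scipy.spatial.transform import Rotation as Rn
def st(r):
    s=r.sense();return s,Rn.from_euler("xyz",s["tcp_rot"]).as_matrix(),np.array(s["eef_pos"])
def go(r,p):
    s,R,e=st(r);return np.round(R.T@(np.array(p,float)-e),1)
E
python3 - <<'E'
from rig import r
from h import *
s,R,e=st(r);c=r.get_calibration("wrist");Rc,t=cam(c)
print("R",R.round(3),"cam in tool",R.T@(-Rc.T@t-e),"optical axis in tool",R.T@Rc.T[:,2])
print(go(r,(492,106,130)))
E
```

```text
R [[-0.945  0.327 -0.   ]
 [ 0.327  0.945 -0.001]
 [-0.    -0.001 -1.   ]] cam in tool [  83.33937729    0.66627814 -157.46360944] optical axis in tool [-3.21358314e-01 -2.48992417e-04  9.46957640e-01]
[-430.4 -363.5   86.7]
```

carry_out(targets=[{"dp": [-40,-34,0]},{"dp": [-85,-72,10]},{"dp": [-130,-108,20]},{"dp": [-175,-145,30]},{"dp": [-220,-182,40]},{"dp": [-265,-220,50]},{"dp": [-310,-257,60]},{"dp": [-350,-292,70]},{"dp": [-390,-326,80]},{"dp": [-420,-355,90]},{"dp": [-430,-363,100]},{"dp": [-430,-363,100]}], fingers=0.1, grip_force=40)

```text
schema error: expected keys dp, yaw
```

```bash
cat > look.py <<'E'
import sys
from rig import r
from h import *
def look(n):
    c=r.get_calibration("wrist");I=r.grab_frame("wrist");np.save(n+".npy",I);cv2.imwrite("pics/%s.png"%n,I[:,:,::-1]);return c,I
if __name__=="__main__":
    c,I=look(sys.argv[1]);s,R,e=st(r);print(e.round(1),s["clock"],s["opening"])
    for b in blobs(I,(8,110,60),(28,255,255),200)[:6]: print(b,onz(c,b[1],9).round(1),onz(c,b[1],20).round(1))
E
python3 look.py w1
```

```text
[204.1 590.4 216.3] 0.15 1.0069536858271244
(39153, array([443.5,  82.7]), array([159.1, 530.9])) [185.8 827.5   9. ] [184.  821.1  20. ]
(3456, array([307.2, 298.6]), array([ 51.2, 107.8])) [429.8 590.5   9. ] [420.6 591.4  20. ]
```

View pics/w1.png

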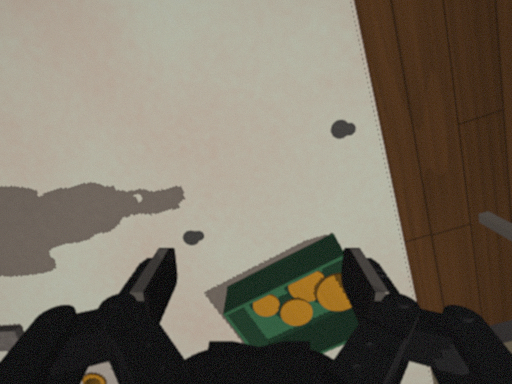

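The move was refused because every row needs a yaw. The picture is from the start pose and shows the fingertips near (160,255) and (362,255), with a parts box below. I'll send it again.

carry_out(targets=[{"dp": [-40,-34,0],"yaw": 0},{"dp": [-85,-72,10],"yaw": 0},{"dp": [-130,-108,20],"yaw": 0},{"dp": [-175,-145,30],"yaw": 0},{"dp": [-220,-182,40],"yaw": 0},{"dp": [-265,-220,50],"yaw": 0},{"dp": [-310,-257,60],"yaw": 0},{"dp": [-350,-292,70],"yaw": 0},{"dp": [-390,-326,80],"yaw": 0},{"dp": [-420,-355,90],"yaw": 0},{"dp": [-430,-363,100],"yaw": 0},{"dp": [-430,-363,100],"yaw": 0}], fingers=0.1, grip_force=40)

```text
clock: 1.65
eef_pos: [491.5, 106.9, 116.1]
tcp_rot: [-3.141, -0.002, 2.807]
contact_force: [-0.2, 0.6, -0.4]
opening: 0.55
grasp_force: 0.0
```

```bash
python3 look.py w2
```

```text
[491.4 107.6 116.5] 1.7 0.5516599972699815
(4147, array([256.5, 182.6]), array([71.3, 74.6])) [488.7 106.    9. ] [485.6 107.2  20. ]
(2364, array([83.4, 24.7]), array([ 31. , 110.2])) [316.9  17.8   9. ] [320.9  22.7  20. ]
(2246, array([379. , 216.1]), array([50.1, 57.7])) [561.5 209.6   9. ] [555.3 206.5  20. ]
(1452, array([345.1, 140. ]), array([41.3, 45.5])) [476.9 195.7   9. ] [474.3 193.1  20. ]
```

View pics/w2.png

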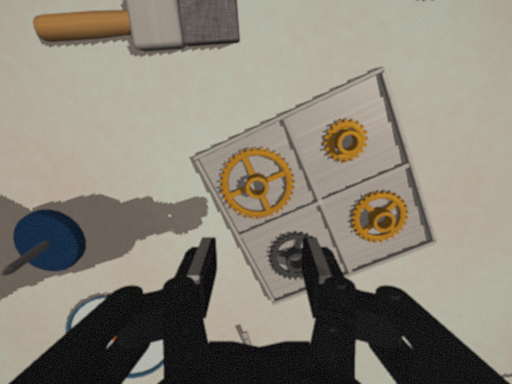

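The wrist view shows the large wheel at (256,183) with its bore near (258,186), small (345,140), medium (379,216), steel (292,254), and the spindle base at (50,240) with its tip near (8,270). Next I'll find the hub bores and triangulate them against the top and scene views.

```bash
cat >> h.py <<'E'
def bore(I,uv,rad,up=4):
    """hole nearest uv in the brass mask (upsampled crop): centre in full-image pixels, size"""
    x0,y0=int(uv[0]-rad),int(uv[1]-rad);C=I[max(y0,0):y0+2*rad,max(x0,0):x0+2*rad]
    C=cv2.resize(C,None,fx=up,fy=up,interpolation=cv2.INTER_CUBIC)
    m=cv2.inRange(cv2.cvtColor(C,cv2.COLOR_RGB2HSV),np.array((8,110,60)),np.array((28,255,255)))
    ks,hi=cv2.findContours(m,cv2.RETR_CCOMP,cv2.CHAIN_APPROX_NONE);o=[]
    for k,h in zip(ks,hi[0]):
        if h[3]>=0 and cv2.contourArea(k)>up*up*5:
            e,ax,_=cv2.fitEllipse(k);p=(np.array(e)+.5)/up-.5+(max(x0,0),max(y0,0))
            o.append((np.linalg.norm(p-uv),p.round(2),(np.array(ax)/up).round(1)))
    return sorted(o,key=lambda q:q[0])[:2]
E
python3 - <<'E'
from rig import r
from h import *
W=np.load("w2.npy");T=np.load("top.npy");S=np.load("scene.npy");cw=r.get_calibration("wrist");ct=r.get_calibration("top");cs=r.get_calibration("scene")
G={"L":((256.5,182.6),(184.6,227),(321,233)),"M":((379,216),(134.4,192),(345.3,293)),"S":((345,140),(139,233.6),(364.4,256.7))}
rad={"L":36,"M":28,"S":22}
for k,g in G.items():
    b=[bore(I,u,rr) for I,u,rr in((W,g[0],rad[k]),(T,g[1],18),(S,g[2],20))]
    print(k,b)
    # rim triangulated wrist x top x scene
    print(" rim",tri((cw,g[0]),(ct,g[1]),(cs,g[2])).round(1))
    if all(b): print(" hub",tri(*[(c,x[0][1]) for c,x in zip((cw,ct,cs),b)]).round(1))
    if b[0]: print("  wrist hub z20",onz(cw,b[0][0][1],20).round(1))
# spindle
print("tip", tri((cw,(8,270)),(ct,(311,231)),(cs,(243.5,155))).round(1), "base top wrist",blobs(W,(105,150,30),(125,255,255),300)[:2])
b=blobs(W,(105,150,30),(125,255,255),300)[0][1];print(tri((cw,b),(ct,(294.7,231.5)),(cs,(243.2,173.5))).round(1),onz(cw,b,8),st(r)[2])
E
```

```text
L [[(np.float64(3.008770927163796), array([256.49, 185.61]), array([ 9.9, 13.8])), (np.float64(18.535805020192246), array([263.65, 165.5 ]), array([19.2, 33.6]))], [(np.float64(0.8430537139658726), array([183.99, 226.42]), array([6.8, 7.3])), (np.float64(7.033548885646903), array([191.61, 226.45]), array([13. , 29.1]))], [(np.float64(4.021092054260889), array([323.17, 229.61]), array([2.6, 3.2])), (np.float64(8.473543205585145), array([323.34, 241.14]), array([ 7.7, 15. ]))]]
 rim [490.7 105.9   5.9]
 hub [490.1 106.4  17.8]
  wrist hub z20 [488.4 106.9  20. ]
M [[(np.float64(3.6826867162806756), array([381.03, 219.08]), array([ 4.1, 10. ])), (np.float64(13.184773871356073), array([379.16, 202.82]), array([ 9.5, 22.3]))], [(np.float64(1.507403962435616), array([135.89, 192.21]), array([16.5, 19.3])), (np.float64(1.601951362710763), array([133.11, 191.05]), array([6.6, 7.2]))], [(np.float64(3.4582820977086866), array([347.18, 290.09]), array([4.7, 6.6])), (np.float64(5.853702330305909), array([339.47, 292.49]), array([ 9.3, 18.7]))]]
 rim [563.8 210.5   6.3]
 hub [562.2 208.5  14.1]
  wrist hub z20 [559.2 208.6  20. ]
S [[(np.float64(2.3279746577593645), array([346.93, 141.31]), array([ 9.9, 14.6])), (np.float64(12.792180156437926), array([335.84, 148.93]), array([3.1, 9.1]))], [(np.float64(1.056337999845786), array([137.99, 233.29]), array([6.9, 7.4]))], [(np.float64(4.145532711492766), array([360.35, 255.83]), array([2.8, 9.4])), (np.float64(4.238854179168479), array([367.13, 253.46]), array([3.5, 4.1]))]]
 rim [478.4 196.5   6.8]
 hub [480.4 195.1   9. ]
  wrist hub z20 [475.9 195.2  20. ]
tip [ 476.4 -133.6   49.6] base top wrist [(3095, array([ 48.8, 239.9]), array([57., 70.]))]
[ 479.1 -118.9    4.5] [ 477.44845368 -115.89836032    8.        ] [491.3679375  107.58407422 116.52234661]
```

carry_out(targets=[{"dp": [1,-1.5,30],"yaw": 0},{"dp": [1,-1.5,60],"yaw": 0},{"dp": [1,-1.5,80],"yaw": 0},{"dp": [1,-1.5,90],"yaw": 0},{"dp": [1,-1.5,97],"yaw": 0},{"dp": [1,-1.5,97],"yaw": 0}])

```text
clock: 2.45
eef_pos: [490.5, 106.4, 20.0]
tcp_rot: [3.142, -0.0, 2.809]
contact_force: [-0.4, -0.3, 0.1]
opening: 0.545
grasp_force: 0.0
```

carry_out(targets=[{"dp": [0,0,0],"yaw": 0},{"dp": [0,0,0],"yaw": 0},{"dp": [0,0,0],"yaw": 0},{"dp": [0,0,0],"yaw": 0}], fingers=-1)

```text
clock: 2.95
eef_pos: [490.6, 106.0, 20.0]
tcp_rot: [3.141, 0.0, 2.809]
contact_force: [-0.3, 0.1, 0.2]
opening: -0.001
grasp_force: 0.0
```

carry_out(targets=[{"dp": [0,0,-10],"yaw": 0},{"dp": [0,0,-40],"yaw": 0},{"dp": [0,0,-80],"yaw": 0},{"dp": [0,0,-110],"yaw": 0},{"dp": [0,0,-110],"yaw": 0}])

```text
clock: 3.58
eef_pos: [492.4, 106.4, 132.7]
tcp_rot: [3.139, 0.004, 2.809]
contact_force: [-0.3, 0.3, -0.8]
opening: -0.002
grasp_force: 0.0
```

```bash
python3 look.py w3
```

```text
[491.3 106.2 131.2] 3.625 -0.00156828068258364
(3731, array([256., 176.]), array([68. , 70.4])) [488.5 105.7   9. ] [485.5 106.8  20. ]
(2080, array([93.4, 25.6]), array([ 29.4, 106.9])) [316.6  18.3   9. ] [320.3  22.8  20. ]
(2002, array([372.1, 208. ]), array([47.4, 54.5])) [561.2 209.3   9. ] [555.4 206.3  20. ]
(1285, array([339.7, 135.6]), array([39. , 42.6])) [476.7 195.3   9. ] [474.2 192.9  20. ]
```

View pics/w3.png

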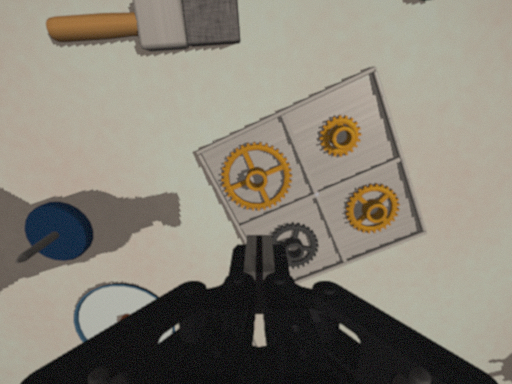

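The fingers closed to nothing and the wheel stayed in place. The closed fingertips are at (260,238) and the large wheel's bore is near (257,180). I'll check where the tips really stand.

```bash
python3 - <<'E'
from rig import r
from h import *
s,R,e=st(r);c=r.get_calibration("wrist");ct=r.get_calibration("top");cs=r.get_calibration("scene")
for d in(-20,-11,0,8,16): print(d,proj(c,e+R@[0,0,d]).round(1), proj(c,e+R@[11,0,d]).round(1))
T=r.grab_frame("top");S=r.grab_frame("scene")
I=np.load("w3.npy");bo=bore(I,(256,176),36);print(bo,[onz(c,b[1],20) for b in bo])
u=proj(ct,e).astype(int);v=proj(cs,e).astype(int);print(u,v,proj(cs,e+R@[0,0,8]),proj(ct,e+R@[0,0,8]))
A=cv2.resize(T[max(u[1]-60,0):u[1]+60,u[0]-60:u[0]+60],(480,480));B=cv2.resize(S[max(v[1]-60,0):v[1]+60,v[0]-60:v[0]+60],(480,480))
cv2.imwrite("pics/c4.png",cv2.resize(np.hstack([A,B])[:,:,::-1],(800,400)))
E
```

```text
-20 [257.6 255.1] [257.6 236.9]
-11 [257.7 246.8] [257.7 229.4]
0 [257.8 237.6] [257.7 221.1]
8 [257.8 231.7] [257.8 215.7]
16 [257.9 226.2] [257.8 210.8]
[(np.float64(2.7182413177872866), array([256.02, 178.72]), array([ 9.6, 13.2])), (np.float64(17.706222117132754), array([262.77, 159.64]), array([18.4, 32. ]))] [array([486.35988498, 105.83480262,  20.        ]), array([470.70860917, 118.05627708,  20.        ])]
[173 221] [333 191] [332.94148559 194.73151719] [174.13602399 221.46269706]
```

View pics/c4.png

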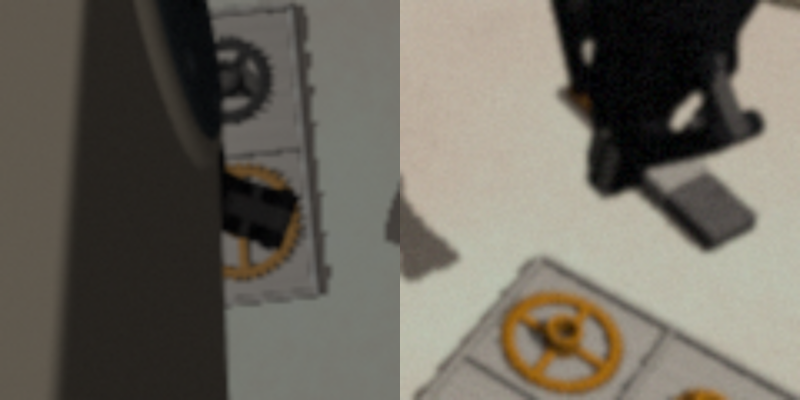

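The scene crop (right half) shows the gripper with a fingertip block whose lowest corner is at about scene (366,204). That is to the right of the projected TCP at (333,191). I'll check this by projecting candidate tip corners.

```bash
python3 - <<'E'
from rig import r
from h import *
s,R,e=st(r);cs=r.get_calibration("scene");c=r.get_calibration("wrist");ct=r.get_calibration("top")
p0=proj(cs,e)
for n,v in(("x",(10,0,0)),("y",(0,10,0)),("z",(0,0,10))): print(n,(proj(cs,e+R@v)-p0).round(1),(proj(ct,e+R@v)-proj(ct,e)).round(1))
# tip edge: lines in wrist (x+ face) vs scene
for uv in((366,204.5),(379.5,195.5),(345,185)):
    o,d=ray(cs,uv)
    for w in((248,236),(272,236)):
        o2,d2=ray(c,w);A=np.array([d,-d2]).T;t,*_=np.linalg.lstsq(A,o2-o,rcond=None);P=o+t[0]*d;Q=o2+t[1]*d2
        print(uv,w,(R.T@((P+Q)/2-e)).round(1),"gap",np.linalg.norm(P-Q).round(1))
E
```

```text
x [ 4.8 -2. ] [-2.1  5.6]
y [3.6 4. ] [-5.5 -1.9]
z [-1.1  3.8] [1.1 0.5]
(366, 204.5) (248, 236) [18.7 21.3 -8.8] gap 58.1
(366, 204.5) (272, 236) [17.  28.8 -9.3] gap 46.0
(379.5, 195.5) (248, 236) [ 31.8  25.4 -31.9] gap 64.4
(379.5, 195.5) (272, 236) [ 30.2  31.5 -31.5] gap 54.2
(345, 185) (248, 236) [ 12.8   0.1 -16.3] gap 12.0
(345, 185) (272, 236) [ 11.5   8.  -19.5] gap 0.8
```

```bash
python3 - <<'E'
from rig import r
import cv2,numpy as np
S=r.grab_frame("scene");cv2.imwrite("pics/c5.png",cv2.resize(S[90:270,240:480],(800,600),interpolation=cv2.INTER_CUBIC)[:,:,::-1])
E
```

```text
(no output)
```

View pics/c5.png

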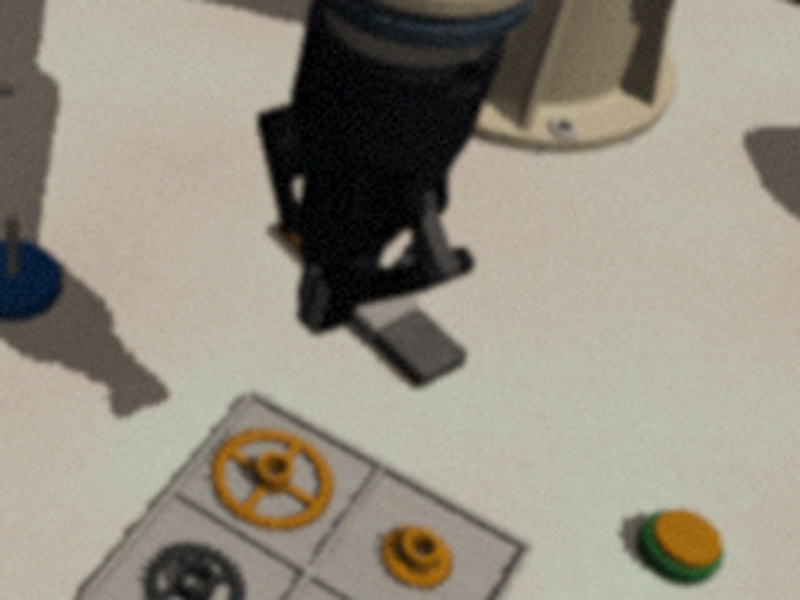

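The grey block turns out to be the brush lying behind the gripper. The real fingertip corner is at crop (318,332), scene (335,190). Both views put the shut tips about 18 mm above the reported TCP, not 8 mm below it, so the fingers passed over the hub. I'll go lower and watch the force.

carry_out(targets=[{"dp": [0,0,40],"yaw": 0},{"dp": [0,0,80],"yaw": 0},{"dp": [0,0,105],"yaw": 0},{"dp": [0,0,115],"yaw": 0},{"dp": [0,0,120],"yaw": 0},{"dp": [0,0,125],"yaw": 0},{"dp": [0,0,125],"yaw": 0}], fingers=0.0)

```text
clock: 4.65
eef_pos: [490.8, 106.1, 5.2]
tcp_rot: [3.141, 0.001, 2.809]
contact_force: [-0.3, -0.3, -1.4]
opening: 0.497
grasp_force: 0.0
```

```bash
python3 look.py w6; python3 - <<'E'
from rig import r
import cv2,numpy as np
S=r.grab_frame("scene")
W=np.load("w6.npy")
a=cv2.resize(S[170:270,270:400],(520,400),interpolation=cv2.INTER_CUBIC);b=cv2.resize(W[130:330,180:340],(280,350))
o=np.zeros((400,800,3),np.uint8);o[:,:520]=a;o[:350,520:]=b
cv2.imwrite("pics/c6.png",o[:,:,::-1])
E
```

```text
[490.9 106.1   5.4] 4.7 0.5005816286269428
(10016, array([256.4, 236.1]), array([109.4, 120.3])) [487.7 106.4   9. ] [482.3 108.3  20. ]
(5148, array([449.2, 285. ]), array([73.4, 91.6])) [559.9 209.9   9. ] [549.3 204.5  20. ]
(4089, array([403.4, 170.9]), array([67.6, 77.9])) [476.4 195.6   9. ] [471.8 191.2  20. ]
```

View pics/c6.png

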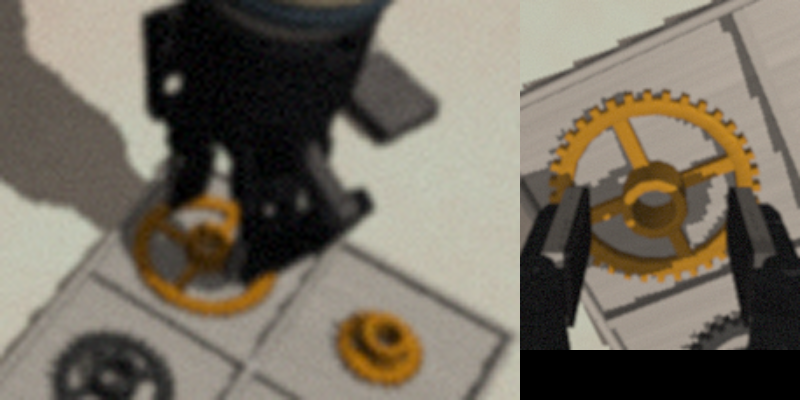

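The crops show the open fingers straddling the hub, with the tips at wrist row ~236 and still above the hub top (row ~240). The tips are nearly in line, so I'll lower further.

carry_out(targets=[{"dp": [2,0,4],"yaw": 0},{"dp": [2,0,8],"yaw": 0},{"dp": [2,0,11],"yaw": 0},{"dp": [2,0,12],"yaw": 0},{"dp": [2,0,12],"yaw": 0}])

```text
clock: 5.38
eef_pos: [488.6, 106.7, -7.2]
tcp_rot: [-3.141, -0.0, 2.809]
contact_force: [0.3, 0.3, -0.7]
opening: 0.501
grasp_force: 0.0
```

carry_out(targets=[{"dp": [0,0,0],"yaw": 0},{"dp": [0,0,0],"yaw": 0},{"dp": [0,0,0],"yaw": 0},{"dp": [0,0,0],"yaw": 0}], fingers=-1)

```text
clock: 5.88
eef_pos: [489.7, 106.5, -5.9]
tcp_rot: [3.141, 0.002, 2.809]
contact_force: [-2.8, -4.0, 16.7]
opening: 0.238
grasp_force: 50.8
```

The large hub is gripped, with the tips just touching the rim. I'll lift it and carry it over the spindle.

carry_out(targets=[{"dp": [0,0,-5],"yaw": 0},{"dp": [0,0,-25],"yaw": 0},{"dp": [0,0,-60],"yaw": 0},{"dp": [0,0,-90],"yaw": 0},{"dp": [-10,-40,-100],"yaw": 0},{"dp": [-24,-85,-100],"yaw": 0},{"dp": [-38,-130,-100],"yaw": 0},{"dp": [-50,-172,-100],"yaw": 0},{"dp": [-58,-200,-100],"yaw": 0},{"dp": [-62,-215,-100],"yaw": 0},{"dp": [-62,-216,-100],"yaw": 0},{"dp": [-62,-216,-100],"yaw": 0}])

```text
clock: 7.38
eef_pos: [476.6, -116.9, 92.8]
tcp_rot: [3.141, -0.0, 2.809]
contact_force: [-1.1, -0.0, -1.1]
opening: 0.233
grasp_force: 47.9
```

```bash
python3 look.py w7; python3 - <<'E'
from rig import r
import cv2,numpy as np
s=r.sense();print(s["opening"],s["grasp_force"],s["contact_force"])
S=r.grab_frame("scene");T=r.grab_frame("top");W=np.load("w7.npy");np.save("s7.npy",S);np.save("t7.npy",T)
o=np.zeros((600,800,3),np.uint8)
o[:300,:400]=cv2.resize(S[105:205,180:313],(400,300));o[300:,:400]=cv2.resize(T[180:280,240:373],(400,300));o[:300,400:]=cv2.resize(W,(400,300))
cv2.imwrite("pics/c7.png",o[:,:,::-1])
E
```

```text
[ 476.7 -116.8   92.8] 7.425 0.23555927260569334
(11098, array([258.9, 247. ]), array([114.6, 127.5])) [ 528.  -133.9    9. ] [ 522.1 -131.9   20. ]
0.23555927260569334 47.91692508850247 [ 0.11564366 -0.36470531 -0.38356246]
```

View pics/c7.png

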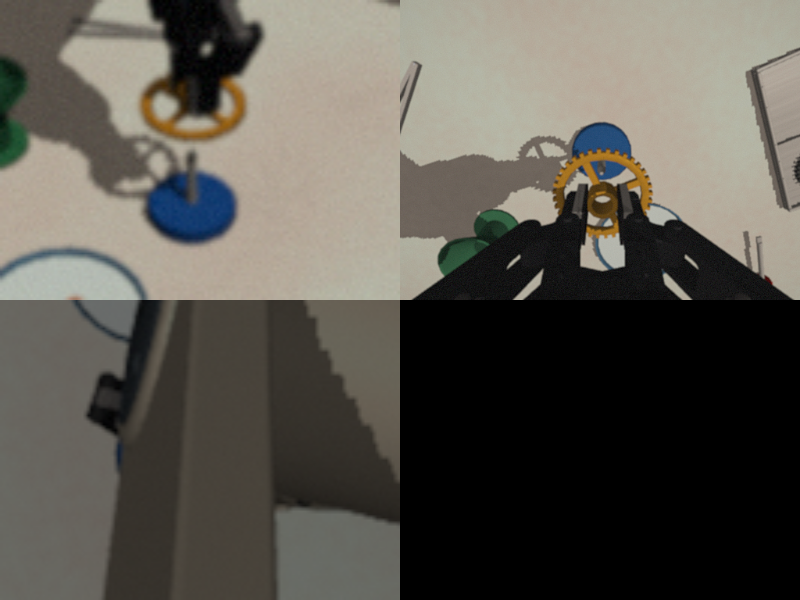

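The crops show the large wheel held level above the spindle. In the wrist view the post tip shows between the spokes at about (601,170) in the crop, full image ~(257,218). I'll measure the offset between wheel and post in both views.

```bash
python3 - <<'E'
from rig import r
from h import *
s,R,e=st(r);c=r.get_calibration("wrist");cs=r.get_calibration("scene");W=np.load("w7.npy");S=np.load("s7.npy")
bs=[b for b in blobs(S,(8,110,60),(28,255,255),100) if abs(b[1][0]-245)<25 and abs(b[1][1]-140)<20];print(bs)
zr=e[2]+10+4
print("wheel wrist",onz(c,(258.9,247),zr),"scene",onz(cs,bs[0][1],zr),"tri",tri((c,(258.9,247)),(cs,bs[0][1])), "tcp",e)
bb=blobs(S,(105,150,30),(125,255,255),100)[0];print("base scene",bb,onz(cs,bb[1],8))
cv2.imwrite("pics/c8.png",cv2.resize(np.hstack([W[145:265,200:320],S[110:230,185:305]]),(800,400),interpolation=cv2.INTER_CUBIC)[:,:,::-1])
for z in(12,57,64): print(z,proj(c,(479,-118.5,z)).round(1),proj(cs,(479,-118.5,z)).round(1))
E
```

```text
[(586, array([244.1, 139.6]), array([23.1, 34.2]))]
wheel wrist [ 475.52846246 -115.64866011  106.86913037] scene [ 480.13735625 -114.7546406   106.86913037] tri [ 477.50001156 -116.69507308  103.77197895] tcp [ 476.78482084 -116.78910422   92.86913037]
base scene (1112, array([368.9,  13.6]), array([33.8, 49. ])) [-467.95676296 -362.26878449    8.        ]
12 [257.1 196.6] [243.5 171.2]
57 [256.7 217.6] [243.4 156.5]
64 [256.7 221.6] [243.3 154.1]
```

View pics/c8.png

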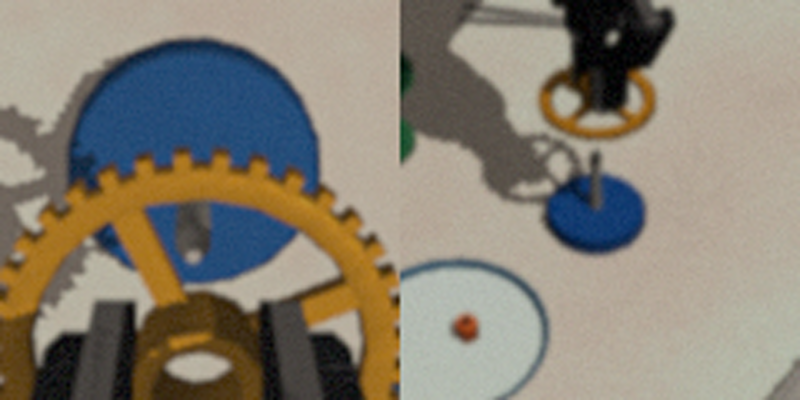

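```bash
python3 - <<'E'
from rig import r
from h import *
s,R,e=st(r);c=r.get_calibration("wrist");cs=r.get_calibration("scene")
a=onz(c,(258.2,222.1),63);b=onz(cs,(244.1,156.3),63);print(a,b,tri((c,(258.2,222.1)),(cs,(244.1,156.3))))
zr=e[2]+14
for p,q in((a,onz(c,(258.9,247),zr)),(b,onz(cs,(244.1,139.6),zr))): print(R.T@(np.r_[p[:2],0]-np.r_[q[:2],0]))
E
```

```text
[ 480.1281987  -117.75481003   63.        ] [ 482.01522624 -113.31721537   63.        ] [ 480.38598214 -116.79291797   60.50761997]
[-5.03485545e+00 -4.93630660e-01 -5.77332782e-04]
[-1.30748498e+00  1.97055068e+00  1.09932544e-04]
```

carry_out(targets=[{"dp": [-3,0.5,10],"yaw": 0},{"dp": [-3,0.5,22],"yaw": 0},{"dp": [-3,0.5,30],"yaw": 0},{"dp": [-3,0.5,32],"yaw": 0},{"dp": [-3,0.5,32],"yaw": 0}])

```text
clock: 8.15
eef_pos: [479.6, -118.2, 60.7]
tcp_rot: [-3.142, -0.0, 2.809]
contact_force: [0.9, -0.8, -0.7]
opening: 0.238
grasp_force: 47.9
```

```bash
python3 look.py w9; python3 - <<'E'
from rig import r
from h import *
s,R,e=st(r);print(e,s["contact_force"]);c=r.get_calibration("wrist");cs=r.get_calibration("scene")
S=r.grab_frame("scene");W=np.load("w9.npy")
print([b for b in blobs(S,(8,110,60),(28,255,255),100) if abs(b[1][0]-245)<25 and abs(b[1][1]-150)<22])
b=bore(W,(258,238),40);print(b)
cv2.imwrite("pics/c9.png",cv2.resize(np.hstack([W[185:285,200:320],S[115:215,185:305]]),(800,333),interpolation=cv2.INTER_CUBIC)[:,:,::-1])
print(proj(c,(480.2,-117.5,63)))
E
```

```text
[ 479.8 -118.3   60.9] 8.2 0.2310015937297819
(11174, array([259.1, 247. ]), array([114.7, 127.9])) [ 513.8 -129.1    9. ] [ 507.8 -127.1   20. ]
[ 479.77813062 -118.26241455   60.9226631 ] [ 0.43227634 -0.0245295  -1.32644227]
[(546, array([242.4, 152.1]), array([22.8, 33.3]))]
[(np.float64(20.349047225599325), array([256.36, 258.28]), array([15.6, 25.6])), (np.float64(29.788449888593917), array([252.76, 267.32]), array([1.7, 4.6]))]
[259.1725836  239.47941113]
```

View pics/c9.png

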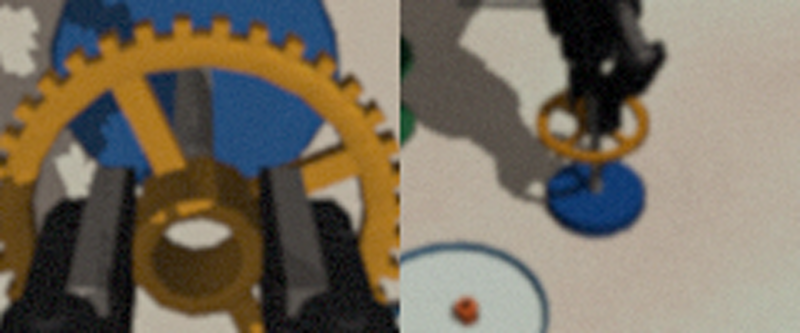

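The crops show the wheel just above the post tip. The post is at wrist column ~258, the bore at column ~259.5, and the wheel centre is at (259,247). Wrist and scene agree to within 3 mm, so I'll lower gently with force checks.

carry_out(targets=[{"dp": [1,0,4],"yaw": 0},{"dp": [1,0,8],"yaw": 0},{"dp": [1,0,12],"yaw": 0},{"dp": [1,0,16],"yaw": 0},{"dp": [1,0,16],"yaw": 0}])

```text
clock: 8.88
eef_pos: [478.5, -117.8, 44.5]
tcp_rot: [-3.142, -0.001, 2.809]
contact_force: [-0.8, 0.2, -0.9]
opening: 0.233
grasp_force: 47.9
```

```bash
python3 look.py w10; python3 - <<'E'
from rig import r
from h import *
W=np.load("w10.npy");s,R,e=st(r);print(s["contact_force"],s["wrist_torque"])
cv2.imwrite("pics/c10.png",cv2.resize(W[185:285,200:320],(720,600),interpolation=cv2.INTER_CUBIC)[:,:,::-1])
E
```

```text
[ 478.7 -117.8   44.7] 8.925 0.23244793524536692
(11178, array([258.9, 247.1]), array([115.2, 127.6])) [ 504.  -125.9    9. ] [ 498.  -123.8   20. ]
[ 0.96407447 -0.12474055 -0.54540656] [-0.00632894  0.00945915 -0.00812367]
```

View pics/c10.png

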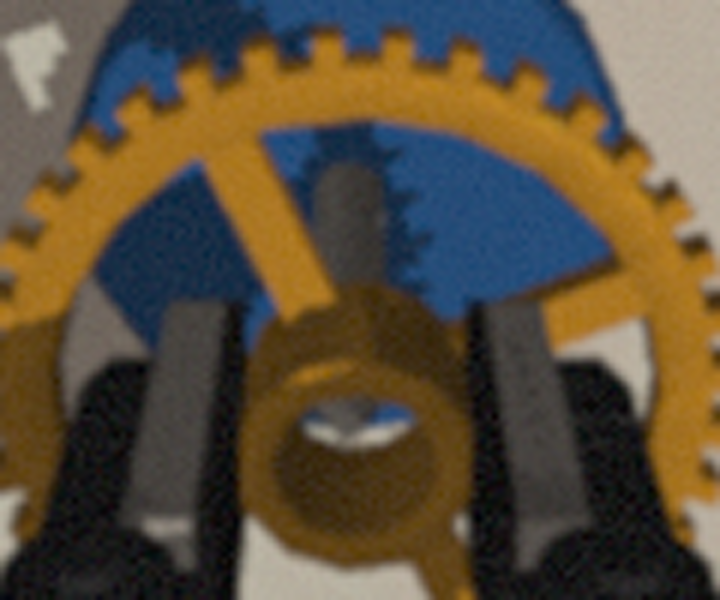

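The post tip now shows inside the bore at crop (350,420), on the bore's axis. I'll lower until it rests.

carry_out(targets=[{"dp": [0,0,6],"yaw": 0},{"dp": [0,0,12],"yaw": 0},{"dp": [0,0,18],"yaw": 0},{"dp": [0,0,24],"yaw": 0},{"dp": [0,0,30],"yaw": 0},{"dp": [0,0,36],"yaw": 0},{"dp": [0,0,39],"yaw": 0},{"dp": [0,0,41],"yaw": 0},{"dp": [0,0,42],"yaw": 0},{"dp": [0,0,42],"yaw": 0}])

```text
clock: 10.18
eef_pos: [478.8, -117.9, 2.9]
tcp_rot: [-3.142, 0.0, 2.809]
contact_force: [0.3, -0.2, -0.4]
opening: 0.232
grasp_force: 47.9
```

carry_out(targets=[{"dp": [0,0,0.5],"yaw": 0},{"dp": [0,0,1],"yaw": 0},{"dp": [0,0,1.5],"yaw": 0},{"dp": [0,0,1.5],"yaw": 0}])

```text
clock: 10.68
eef_pos: [478.9, -117.9, 2.1]
tcp_rot: [3.142, 0.0, 2.809]
contact_force: [-2.4, 1.5, 11.4]
opening: 0.232
grasp_force: 51.2
```

carry_out(targets=[{"dp": [0,0,0],"yaw": 0},{"dp": [0,0,0],"yaw": 0},{"dp": [0,0,0],"yaw": 0},{"dp": [0,0,-4],"yaw": 0},{"dp": [0,0,-20],"yaw": 0},{"dp": [0,0,-50],"yaw": 0},{"dp": [0,0,-85],"yaw": 0},{"dp": [0,0,-95],"yaw": 0},{"dp": [0,0,-95],"yaw": 0}], fingers=0.0)

```text
clock: 11.8
eef_pos: [479.2, -118.0, 97.3]
tcp_rot: [3.141, 0.002, 2.809]
contact_force: [0.1, 0.1, -0.3]
opening: 0.501
grasp_force: 0.0
```

```bash
python3 look.py w11; python3 - <<'E'
from rig import r
from h import *
S=r.grab_frame("scene");print([b for b in blobs(S,(8,110,60),(28,255,255),100) if abs(b[1][0]-245)<25 and abs(b[1][1]-160)<30])
c=r.get_calibration("wrist");b=blobs(np.load("w11.npy"),(8,110,60),(28,255,255),200)[0][1]
print(onz(c,b,16)); print(go(r,(562.5,210.5,100)))
E
```

```text
[ 478.6 -117.8   96.4] 11.85 0.49754139833425715
(4974, array([258.6, 191.9]), array([77.9, 81.8])) [ 480.4 -117.9    9. ] [ 476.8 -116.7   20. ]
[(567, array([242.7, 171.3]), array([23.1, 32. ]))]
[ 476.33103069 -116.64360249   16.        ]
[ 27.6 337.8  -4.2]
```

carry_out(targets=[{"dp": [3,35,-4],"yaw": 0},{"dp": [6,80,-4],"yaw": 0},{"dp": [10,125,-4],"yaw": 0},{"dp": [14,170,-4],"yaw": 0},{"dp": [18,215,-4],"yaw": 0},{"dp": [22,260,-4],"yaw": 0},{"dp": [25,300,-4],"yaw": 0},{"dp": [27,328,-4],"yaw": 0},{"dp": [27.5,338,-4],"yaw": 0},{"dp": [27.5,338,-4],"yaw": 0},{"dp": [27.5,338,-4],"yaw": 0}])

```text
clock: 13.28
eef_pos: [562.6, 209.4, 99.9]
tcp_rot: [-3.141, -0.001, 2.808]
contact_force: [-0.1, 0.1, -0.2]
opening: 0.505
grasp_force: 0.0
```

```bash
python3 look.py w12; python3 - <<'E'
from rig import r
from h import *
W=np.load("w12.npy");c=r.get_calibration("wrist");b=bore(W,(258,190),36);print(b,[onz(c,x[1],20).round(1) for x in b])
# appearance reference: w2 large wheel with TCP 116.5
E
```

```text
[562.8 209.4 100.1] 13.325 0.5016125916505167
(2766, array([258.5, 189.2]), array([58.1, 61.1])) [561.9 209.9   9. ] [558.4 211.1  20. ]
(1853, array([208.5, 102. ]), array([47.3, 50.6])) [477.2 195.8   9. ] [477.5 197.7  20. ]
[(np.float64(1.9019583996703162), array([258.28, 191.88]), array([ 9.8, 14.3])), (np.float64(15.823604724784982), array([256.84, 174.22]), array([11.5, 24.5]))] [array([560.9, 210.1,  20. ]), array([545.5, 214.2,  20. ])]
```

carry_out(targets=[{"dp": [0,0.5,40],"yaw": 0},{"dp": [0,0.5,75],"yaw": 0},{"dp": [0,0.5,92],"yaw": 0},{"dp": [0,0.5,100],"yaw": 0},{"dp": [0,0.5,105],"yaw": 0},{"dp": [0,0.5,105],"yaw": 0}])

```text
clock: 14.08
eef_pos: [563.8, 211.2, -4.0]
tcp_rot: [3.141, 0.001, 2.809]
contact_force: [-1.1, -0.8, 0.3]
opening: 0.5
grasp_force: 0.0
```

carry_out(targets=[{"dp": [0,0,0],"yaw": 0},{"dp": [0,0,0],"yaw": 0},{"dp": [0,0,0],"yaw": 0},{"dp": [0,0,0],"yaw": 0}], fingers=-1)

```text
clock: 14.58
eef_pos: [563.9, 211.3, -3.7]
tcp_rot: [3.141, 0.001, 2.809]
contact_force: [-1.7, -0.5, 5.8]
opening: 0.228
grasp_force: 39.2
```

carry_out(targets=[{"dp": [0,0,-5],"yaw": 0},{"dp": [0,0,-30],"yaw": 0},{"dp": [0,0,-65],"yaw": 0},{"dp": [0,0,-90],"yaw": 0},{"dp": [-3,-38,-96],"yaw": 0},{"dp": [-7,-85,-96],"yaw": 0},{"dp": [-11,-132,-96],"yaw": 0},{"dp": [-15,-180,-96],"yaw": 0},{"dp": [-19,-228,-96],"yaw": 0},{"dp": [-23,-276,-96],"yaw": 0},{"dp": [-26,-315,-96],"yaw": 0},{"dp": [-27.5,-338.5,-96],"yaw": 0}])

```text
clock: 16.08
eef_pos: [478.2, -119.5, 91.7]
tcp_rot: [-3.141, 0.0, 2.807]
contact_force: [0.5, 0.3, -1.3]
opening: 0.231
grasp_force: 39.4
```

carry_out(targets=[{"dp": [0,0,8],"yaw": 0},{"dp": [0,0,18],"yaw": 0},{"dp": [0,0,28],"yaw": 0},{"dp": [0,0,28],"yaw": 0},{"dp": [0,0,28],"yaw": 0}])

```text
clock: 16.7
eef_pos: [478.9, -117.4, 63.3]
tcp_rot: [-3.142, -0.0, 2.81]
contact_force: [-0.3, -1.6, -0.8]
opening: 0.227
grasp_force: 39.4
```

```bash
python3 look.py w13; python3 - <<'E'
from rig import r
from h import *
s,R,e=st(r);print(s["contact_force"],s["grasp_force"]);c=r.get_calibration("wrist");I=np.load("w13.npy")
print(bore(I,(258,255),40)); print("spindle proj",proj(c,(478.9,-117.9,64)),"bore top on tcp axis",proj(c,e+R@[0,0,-24]))
# post: grey columns between hub and rim
cv2.imwrite("pics/c13.png",cv2.resize(I[170:290,190:330],(700,600),interpolation=cv2.INTER_CUBIC)[:,:,::-1])
E
```

```text
[ 479.  -117.6   63.5] 16.75 0.22927623284118578
(9662, array([258.5, 225.8]), array([102.3, 126.9])) [ 496.1 -123.     9. ] [ 491.1 -121.2   20. ]
[ 0.46811623  0.27323433 -0.86689674] 39.4266958523076
[(np.float64(2.2915638067062583), array([255.71, 254.97]), array([14.2, 22.9])), (np.float64(21.083856362509515), array([243.58, 270.39]), array([3.8, 4.1]))]
spindle proj [257.21165996 238.04279201] bore top on tcp axis [257.61175774 259.12459728]
```

carry_out(targets=[{"dp": [-0.5,0,4],"yaw": 0},{"dp": [-0.5,0,8],"yaw": 0},{"dp": [-0.5,0,12],"yaw": 0},{"dp": [-0.5,0,16],"yaw": 0},{"dp": [-0.5,0,16],"yaw": 0}])

```text
clock: 17.38
eef_pos: [479.0, -118.0, 47.0]
tcp_rot: [-3.142, -0.001, 2.809]
contact_force: [0.1, -0.0, -0.4]
opening: 0.226
grasp_force: 39.4
```

```bash
python3 look.py w14; python3 - <<'E'
from rig import r
from h import *
s,R,e=st(r);print(s["contact_force"]);I=np.load("w14.npy")
cv2.imwrite("pics/c14.png",cv2.resize(I[205:285,210:310],(600,480),interpolation=cv2.INTER_CUBIC)[:,:,::-1])
E
```

```text
[ 479.1 -118.    47.2] 17.425 0.22866232356532384
(9460, array([259.3, 227.7]), array([104.4, 121. ])) [ 490.4 -120.9    9. ] [ 485.4 -119.2   20. ]
[ 0.13377913 -0.54297512 -1.12722032]
```

View pics/c14.png

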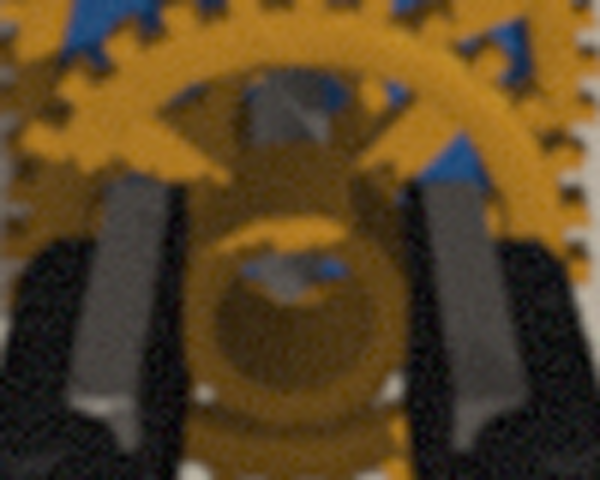

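The post tip shows inside the medium wheel's bore at crop (290,280), so it is threaded. Lowering.

carry_out(targets=[{"dp": [0,0,6],"yaw": 0},{"dp": [0,0,12],"yaw": 0},{"dp": [0,0,18],"yaw": 0},{"dp": [0,0,22],"yaw": 0},{"dp": [0,0,24],"yaw": 0},{"dp": [0,0,25],"yaw": 0},{"dp": [0,0,25.5],"yaw": 0},{"dp": [0,0,25.5],"yaw": 0}])

```text
clock: 18.42
eef_pos: [479.3, -118.1, 22.0]
tcp_rot: [3.142, 0.0, 2.809]
contact_force: [-0.3, 0.4, -1.1]
opening: 0.225
grasp_force: 39.4
```

carry_out(targets=[{"dp": [0,0,0.5],"yaw": 0},{"dp": [0,0,1],"yaw": 0},{"dp": [0,0,1.5],"yaw": 0},{"dp": [0,0,1.5],"yaw": 0}])

```text
clock: 18.92
eef_pos: [479.2, -118.0, 20.4]
tcp_rot: [-3.142, -0.0, 2.809]
contact_force: [0.2, -0.9, -0.3]
opening: 0.224
grasp_force: 39.5
```

carry_out(targets=[{"dp": [0,0,0.5],"yaw": 0},{"dp": [0,0,1],"yaw": 0},{"dp": [0,0,1],"yaw": 0}])

```text
clock: 19.3
eef_pos: [479.3, -118.1, 20.2]
tcp_rot: [3.142, 0.0, 2.809]
contact_force: [-4.7, 1.4, 13.8]
opening: 0.23
grasp_force: 40.9
```

carry_out(targets=[{"dp": [0,0,0],"yaw": 0},{"dp": [0,0,0],"yaw": 0},{"dp": [0,0,0],"yaw": 0},{"dp": [0,0,-4],"yaw": 0},{"dp": [0,0,-20],"yaw": 0},{"dp": [0,0,-50],"yaw": 0},{"dp": [0,0,-78],"yaw": 0},{"dp": [0,0,-78],"yaw": 0},{"dp": [0,0,-78],"yaw": 0}], fingers=0.0)

```text
clock: 20.42
eef_pos: [479.1, -118.0, 97.6]
tcp_rot: [3.142, 0.0, 2.809]
contact_force: [-1.0, 0.4, -0.2]
opening: 0.501
grasp_force: 0.0
```

```bash
python3 look.py w15; python3 - <<'E'
from rig import r
from h import *
c=r.get_calibration("wrist");b=bore(np.load("w15.npy"),(258,205),40);print(b,[onz(c,x[1],44).round(1) for x in b]); print(go(r,(478,196.5,98)))
E
```

```text
[ 478.8 -117.9   97.1] 20.475 0.5015468751270517
(4942, array([258.7, 192.3]), array([77.6, 81.7])) [ 480.6 -118.     9. ] [ 477.  -116.7   20. ]
[(np.float64(4.896624123968003), array([257.74, 209.89]), array([18. , 25.2])), (np.float64(16.767042440722076), array([241.52, 208.11]), array([ 8.9, 10.4]))] [array([ 482.2, -119.4,   44. ]), array([ 476.6, -130.9,   44. ])]
[103.5 296.9  -0.8]
```

carry_out(targets=[{"dp": [12,35,0],"yaw": 0},{"dp": [27,78,0],"yaw": 0},{"dp": [43,122,0],"yaw": 0},{"dp": [58,166,0],"yaw": 0},{"dp": [73,210,0],"yaw": 0},{"dp": [87,250,0],"yaw": 0},{"dp": [98,282,0],"yaw": 0},{"dp": [104,297,0],"yaw": 0},{"dp": [104,297,0],"yaw": 0},{"dp": [104,297,0],"yaw": 0},{"dp": [104,297,0],"yaw": 0}])

```text
clock: 21.85
eef_pos: [477.9, 195.6, 97.3]
tcp_rot: [-3.141, -0.0, 2.808]
contact_force: [-0.4, -0.5, 0.0]
opening: 0.501
grasp_force: 0.0
```

```bash
python3 look.py w16; python3 - <<'E'
from rig import r
from h import *
c=r.get_calibration("wrist");b=bore(np.load("w16.npy"),(258,192),30);print(b,[onz(c,x[1],20).round(1) for x in b])
E
```

```text
[478.  195.7  97.4] 21.9 0.5019820207851646
(1748, array([347.7,  12.6]), array([49.9, 58.8])) [367.7 304.2   9. ] [369.1 300.6  20. ]
(1428, array([258.1, 189.8]), array([42. , 43.9])) [476.8 195.9   9. ] [473.4 197.1  20. ]
(490, array([ 8., 78.]), array([26.9, 34.1])) [323.7  39.3   9. ] [327.1  47.6  20. ]
[(np.float64(0.1066746080805509), array([258.08, 192.07]), array([ 9.9, 14.5])), (np.float64(12.881860386615628), array([247.19, 184.99]), array([2.5, 8.5]))] [array([475.4, 196.6,  20. ]), array([466.4, 189.9,  20. ])]
```

carry_out(targets=[{"dp": [0.5,0.5,40],"yaw": 0},{"dp": [0.5,0.5,75],"yaw": 0},{"dp": [0.5,0.5,90],"yaw": 0},{"dp": [0.5,0.5,98],"yaw": 0},{"dp": [0.5,0.5,102],"yaw": 0},{"dp": [0.5,0.5,102],"yaw": 0}])

```text
clock: 22.65
eef_pos: [478.2, 197.5, -4.1]
tcp_rot: [3.141, 0.001, 2.809]
contact_force: [-0.3, 0.8, -0.3]
opening: 0.5
grasp_force: 0.0
```

carry_out(targets=[{"dp": [0,0,0],"yaw": 0},{"dp": [0,0,0],"yaw": 0},{"dp": [0,0,0],"yaw": 0},{"dp": [0,0,0],"yaw": 0}], fingers=-1)

```text
clock: 23.15
eef_pos: [478.1, 197.5, -3.7]
tcp_rot: [3.141, 0.001, 2.809]
contact_force: [-0.6, 0.9, 5.8]
opening: 0.231
grasp_force: 38.9
```

carry_out(targets=[{"dp": [0,0,-5],"yaw": 0},{"dp": [0,0,-30],"yaw": 0},{"dp": [0,0,-65],"yaw": 0},{"dp": [0,0,-90],"yaw": 0},{"dp": [-12,-35,-98],"yaw": 0},{"dp": [-28,-80,-98],"yaw": 0},{"dp": [-44,-126,-98],"yaw": 0},{"dp": [-60,-172,-98],"yaw": 0},{"dp": [-76,-218,-98],"yaw": 0},{"dp": [-91,-262,-98],"yaw": 0},{"dp": [-101,-290,-98],"yaw": 0},{"dp": [-104,-298,-98],"yaw": 0}])

```text
clock: 24.65
eef_pos: [478.6, -119.8, 93.8]
tcp_rot: [-3.142, 0.001, 2.807]
contact_force: [0.1, 0.2, -0.9]
opening: 0.229
grasp_force: 39.4
```

carry_out(targets=[{"dp": [0,0,8],"yaw": 0},{"dp": [0,0,18],"yaw": 0},{"dp": [0,0,30],"yaw": 0},{"dp": [0,0,30],"yaw": 0},{"dp": [0,0,30],"yaw": 0}])

```text
clock: 25.28
eef_pos: [478.6, -118.0, 63.2]
tcp_rot: [-3.142, -0.0, 2.809]
contact_force: [0.6, 0.5, 0.1]
opening: 0.23
grasp_force: 39.4
```

```bash
python3 look.py w17; python3 - <<'E'
from rig import r
from h import *
print(bore(np.load("w17.npy"),(258,255),40),r.sense()["contact_force"],go(r,(479.1,-118,48)))
E
```

```text
[ 478.8 -118.2   63.4] 25.325 0.22439281591210578
(7818, array([260.1, 219.1]), array([ 94. , 115.6])) [ 490.6 -120.4    9. ] [ 485.9 -118.9   20. ]
[(np.float64(1.6767570414797224), array([257.62, 253.37]), array([ 7.2, 18. ])), (np.float64(8.846340289105736), array([251.06, 260.49]), array([10. , 14.7]))] [-0.37425224  0.11776962 -1.12642781] [-0.3  0.3 15.4]
```

carry_out(targets=[{"dp": [-0.5,0,4],"yaw": 0},{"dp": [-0.5,0,8],"yaw": 0},{"dp": [-0.5,0,12],"yaw": 0},{"dp": [-0.5,0,15],"yaw": 0},{"dp": [-0.5,0,15],"yaw": 0}])

```text
clock: 25.95
eef_pos: [478.9, -118.5, 48.1]
tcp_rot: [-3.142, -0.001, 2.809]
contact_force: [0.1, 0.6, -0.8]
opening: 0.231
grasp_force: 39.4
```

carry_out(targets=[{"dp": [0,0,4],"yaw": 0},{"dp": [0,0,8],"yaw": 0},{"dp": [0,0,10],"yaw": 0},{"dp": [0,0,11],"yaw": 0},{"dp": [0,0,11],"yaw": 0}])

```text
clock: 26.58
eef_pos: [479.0, -118.5, 37.3]
tcp_rot: [-3.142, -0.0, 2.809]
contact_force: [0.1, -1.5, -0.6]
opening: 0.229
grasp_force: 39.4
```

carry_out(targets=[{"dp": [0,0,0.5],"yaw": 0},{"dp": [0,0,1],"yaw": 0},{"dp": [0,0,1.4],"yaw": 0},{"dp": [0,0,1.4],"yaw": 0}])

```text
clock: 27.08
eef_pos: [479.2, -118.6, 36.2]
tcp_rot: [3.142, 0.0, 2.809]
contact_force: [-1.3, 0.7, 3.6]
opening: 0.23
grasp_force: 39.9
```

carry_out(targets=[{"dp": [0,0,0],"yaw": 0},{"dp": [0,0,0],"yaw": 0},{"dp": [0,0,0],"yaw": 0},{"dp": [0,0,-4],"yaw": 0},{"dp": [0,0,-25],"yaw": 0},{"dp": [0,0,-60],"yaw": 0},{"dp": [-20,10,-64],"yaw": 0},{"dp": [-60,28,-64],"yaw": 0},{"dp": [-100,47,-64],"yaw": 0},{"dp": [-118,56,-64],"yaw": 0},{"dp": [-118,56,-64],"yaw": 0},{"dp": [-118,56,-64],"yaw": 0}], fingers=0.0)

```text
clock: 28.58
eef_pos: [607.7, -104.1, 99.8]
tcp_rot: [-3.141, -0.001, 2.809]
contact_force: [-0.2, -0.6, 0.2]
opening: 0.5
grasp_force: 0.0
```

```bash
python3 look.py w18; python3 - <<'E'
from rig import r
from h import *
I=np.load("w18.npy");c=r.get_calibration("wrist");s,R,e=st(r);cs=r.get_calibration("scene");S=r.grab_frame("scene")
for b in blobs(I,(0,90,50),(14,255,255),60)[:4]: print("bush",b,onz(c,b[1],11).round(1),tri((c,b[1]),(cs,(204.7,207.8))).round(1))
for b in blobs(I,(65,90,20),(90,255,255),300)[:3]: print("green",b,onz(c,b[1],62).round(1))
print([b for b in blobs(S,(8,110,60),(28,255,255),60) if abs(b[1][0]-245)<25 and abs(b[1][1]-160)<35])
cv2.imwrite("pics/c18.png",cv2.resize(np.hstack([I,cv2.resize(S[100:244,160:352],(512,384))]),(800,300))[:,:,::-1])
E
```

```text
[ 607.6 -104.2   99.8] 28.625 0.5013068878032323
(7574, array([185.3,  44.4]), array([ 93.9, 107. ])) [ 476.9 -118.5    9. ] [ 479.2 -116.6   20. ]
bush (1888, array([434. , 287.7]), array([34. , 79.7])) [763.5  30.3  11. ] [659.  -23.1 125.8]
bush (571, array([359.4, 361.2]), array([23. , 55.4])) [835.2 -62.9  11. ] [667.7 -50.5 130.4]
bush (199, array([260. , 191.5]), array([15.6, 17.2])) [ 608.7 -102.8   11. ] [ 608.6 -103.    12. ]
green (5772, array([ 20. , 196.9]), array([ 86.4, 126.4])) [ 539.8 -261.6   62. ]
[(676, array([242.7, 168.8]), array([29.5, 31.6]))]
```

View pics/c18.png

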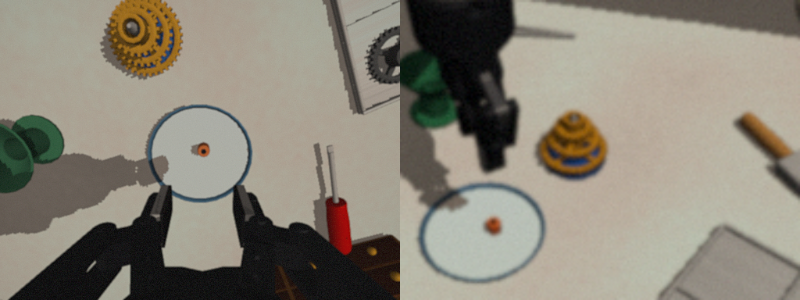

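All three wheels sit in a cone on the spindle, at scene crop (572,145). The bushing is at wrist (260,191.5), triangulated to (608.6,-103,12). Picking it up.

carry_out(targets=[{"dp": [-1,2,40],"yaw": 0},{"dp": [-1,2,75],"yaw": 0},{"dp": [-1,2,95],"yaw": 0},{"dp": [-1,2,103],"yaw": 0},{"dp": [-1,2,107],"yaw": 0},{"dp": [-1,2,107],"yaw": 0}])

```text
clock: 29.42
eef_pos: [611.0, -102.7, -6.3]
tcp_rot: [3.141, 0.001, 2.809]
contact_force: [0.1, 0.0, 0.1]
opening: 0.502
grasp_force: 0.0
```

carry_out(targets=[{"dp": [0,0,0],"yaw": 0},{"dp": [0,0,0],"yaw": 0},{"dp": [0,0,0],"yaw": 0},{"dp": [0,0,0],"yaw": 0}], fingers=-1, grip_force=25)

```text
clock: 29.92
eef_pos: [611.0, -102.7, -6.3]
tcp_rot: [3.141, 0.001, 2.809]
contact_force: [-0.8, 0.5, 5.7]
opening: 0.134
grasp_force: 24.5
```

```bash
python3 - <<'E'
from rig import r
from h import *
T=np.load("top.npy");S=np.load("scene.npy");ct=r.get_calibration("top");cs=r.get_calibration("scene")
# funnel mouth: rim ellipses; top mouth blob circle approx, foot separate
for I,n,(x0,x1,y0,y1) in((T,"top",(350,410,170,230)),(S,"scene",(145,205,110,170))):
    m=cv2.inRange(cv2.cvtColor(I,cv2.COLOR_RGB2HSV),np.array((60,80,15)),np.array((95,255,255)))[y0:y1,x0:x1]
    print(n);print("\n".join("".join("#" if v else "." for v in row[::2]) for row in m[::2]))
p=tri((ct,(381.5,199.5)),(cs,(173,132)));print(p)
for z in(62,):print(onz(ct,(381.5,199.5),z),onz(cs,(173,132),z))
E
```

```text
top
..............................
..............................
..............................
..............................
..............................
..............................
.............#####............
...........#########..........
..........############........
.........##############.......
........################......
........################......
......###################.....
.....########.###########.....
.....####################.....
.....####################.....
....#####################.....
.....####################.....
.....####################.....
.....###################......
......##################......
......#################.......
........##############........
.........###########..........
..............................
..............................
..............................
..............................
..............................
..............................
scene
..............................
..............................
..............................
..............................
..............................
.....
[... 201 characters left out ...]
##........
.......###############........
.......##############.........
.......#############..........
........###########...........
..........########............
............#####.............
.............###.###..........
............##.#######........
...........###########........
..........############........
...........###########........
...........##########.........
............########..........
..............###.............
..............................
..............................
..............................
..............................
[ 536.20763428 -282.30476996   63.78683599]
[ 536.05375839 -282.45042068   62.        ] [ 535.27187638 -284.94193179   62.        ]
```

carry_out(targets=[{"dp": [0,0,-10],"yaw": 0},{"dp": [0,0,-40],"yaw": 0},{"dp": [0,0,-80],"yaw": 0},{"dp": [1,-15,-100],"yaw": 0},{"dp": [4,-55,-100],"yaw": 0},{"dp": [7,-100,-100],"yaw": 0},{"dp": [10,-145,-100],"yaw": 0},{"dp": [12,-180,-100],"yaw": 0},{"dp": [12,-195.5,-100],"yaw": 0},{"dp": [12,-195.5,-100],"yaw": 0},{"dp": [12,-195.5,-100],"yaw": 0}])

```text
clock: 31.3
eef_pos: [535.4, -282.6, 92.9]
tcp_rot: [3.141, -0.0, 2.809]
contact_force: [-0.7, 0.3, -0.1]
opening: 0.133
grasp_force: 24.4
```

```bash
python3 - <<'E'
from rig import r
from look import look
from h import *
c,I=look("w19");s,R,e=st(r);print(e,s["opening"],s["grasp_force"])
for b in blobs(I,(0,90,50),(14,255,255),60)[:3]: print("bush",b)
m=cv2.inRange(cv2.cvtColor(I,cv2.COLOR_RGB2HSV),np.array((60,80,15)),np.array((95,255,255)))
y,x=np.nonzero(m);print(x.min(),x.max(),y.min(),y.max())
print("\n".join("".join("#" if v else "." for v in row[::4]) for row in m[150:290:6,160:360]))
for a in range(0,360,45): print(proj(c,(535.5+37*np.cos(np.radians(a)),-283.5+37*np.sin(np.radians(a)),62)).round(),end=" ")
E
```

```text
[ 535.59321599 -282.43344326   92.88766676] 0.13082002615109867 24.414544701576233
bush (610, array([258.7, 248.9]), array([25.9, 33. ]))
bush (62, array([492.1, 359.6]), array([ 2.3, 38.8]))
20 500 161 383
..................................................
..................................................
......................######......................
....................##########....................
..................##############..................
.................################.................
...............###################................
..............#####################...............
.............#######################..............
.............###############.########.............
............#########################.............
............#########################.............
.............###.####################.............
.............########################.............
.............###..#####....###.#####..............
..............#.###............#####..............
...............##.................................
..................................................
..................................................
.................#...............#................
..................................................
............................#......#..............
....#...............................#.............
..........................................#..#....
[273. 260.] [303. 238.] [307. 202.] [281. 172.] [239. 170.] [209. 196.] [208. 233.] [235. 258.]
```

The mouth spans columns 208–307, matching the projected rim, and the bushing hangs at (259,249) on the same axis. I'll lower to just above the rim and release.

carry_out(targets=[{"dp": [1,0,12],"yaw": 0},{"dp": [1,0,25],"yaw": 0},{"dp": [1,0,35],"yaw": 0},{"dp": [1,0,35],"yaw": 0}])

```text
clock: 31.85
eef_pos: [533.6, -282.6, 56.6]
tcp_rot: [3.141, -0.002, 2.809]
contact_force: [0.9, -0.4, 0.6]
opening: 0.131
grasp_force: 24.4
```

carry_out(targets=[{"dp": [0,0,0],"yaw": 0},{"dp": [0,0,0],"yaw": 0},{"dp": [0,0,0],"yaw": 0},{"dp": [0,0,0],"yaw": 0},{"dp": [0,0,-20],"yaw": 0},{"dp": [0,0,-60],"yaw": 0},{"dp": [0,0,-80],"yaw": 0},{"dp": [0,0,-80],"yaw": 0}], fingers=-0.3)

```text
clock: 32.85
eef_pos: [535.7, -283.8, 140.9]
tcp_rot: [-3.141, 0.005, 2.809]
contact_force: [-1.0, 0.7, 0.2]
opening: 0.349
grasp_force: 0.0
```

```bash
python3 - <<'E'
from rig import r
from look import look
from h import *
c,I=look("w20");s,R,e=st(r);print(e,s["opening"],s["clock"])
for b in blobs(I,(0,90,30),(16,255,255),15)[:6]: print("bush",b)
for z in(16,23,62):print(z,proj(c,(535.5,-283.5,z)).round(1))
S=r.grab_frame("scene")
print([b for b in blobs(S,(0,100,60),(12,255,255),10) if 140<b[1][0]<260 and 100<b[1][1]<240],[b for b in blobs(S,(8,110,60),(28,255,255),60) if abs(b[1][0]-245)<25 and abs(b[1][1]-160)<35])
E
```

```text
[ 534.83342721 -283.36362662  139.30872333] 0.3524431550970534 32.9
bush (2804, array([387.3, 321.2]), array([ 38.5, 121.3]))
bush (280, array([  6.8, 248.3]), array([14.4, 30.3]))
bush (280, array([390.6,  66.2]), array([12.6, 36.7]))
bush (252, array([404.,  63.]), array([11.9, 30.5]))
bush (201, array([258.5, 182. ]), array([15.4, 18.1]))
bush (136, array([424.7,  65.9]), array([14.5, 20.6]))
16 [258.6 178.5]
23 [258.5 180.6]
62 [258.5 193.7]
[(18, array([245.4, 202.6]), array([ 22.9, 330.5]))] [(667, array([242.7, 168.9]), array([29.9, 31.4]))]
```

carry_out(targets=[{"dp": [0,0,-20],"yaw": 0},{"dp": [0,0,-20],"yaw": 0},{"dp": [0,0,-20],"yaw": 0},{"dp": [0,0,-20],"yaw": 0}])

```text
clock: 33.45
eef_pos: [533.8, -282.8, 156.9]
tcp_rot: [3.141, -0.002, 2.809]
contact_force: [0.2, -0.2, -0.2]
opening: 0.351
grasp_force: 0.0
```

```bash
python3 - <<'E'
from rig import r
print(r.sign_off())
E
```

```text
the job is handed in; nothing more can be done
None
```

I handed the job in at 33 s: the large, medium and small wheels are threaded on the spindle in that order, the bushing is in the funnel well, and the steel wheel was not touched; the hand-in gave no verdict.

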